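# Pin a pack of drilled spacer plates

## Robot

A 6-joint arm with a two-finger parallel gripper is mounted at the origin on a cart in front of the work surface, level with it; the furniture and walls round the work are solid. World frame = base frame: x ahead of the robot, y to its left, z up, the work surface at z = 0. Lengths are in m, angles in rad, forces in N, time in s.
With the tool pointing down it reaches from about 0.425 to 0.925 m from the base axis. Payload 12.5 kg.
Tool frame: the origin (TCP) lies midway between the tips of the shut fingers; the grasp point (between the pads) lies 19 mm behind it (bot.hold_point_z is the distance from the TCP to the grasp point, in m); z points along the fingers, y is the line along which they close (so a half turn about z gives the same grasp; the last joint's range is limited). The gripper opens to 85 mm and grips with 20 to 120 N. Pads are 22 mm wide; open, the fingers measure 114 mm over their backs; the gripper's body (76 mm by 85 mm) begins 54 mm behind the grasp point. The pads swing forward as they close: fully open they stand 13 mm farther back than shut.
Start: joints at [1.148, 0.491, 1.559, -0, 1.092, -0.106], TCP at [0.195, 0.594, 0.231] pointing down, gripper open.
Joint ranges: [-3.1, 3.1], [-0.84, 2.19], [0.05, 2.79], [-1.13, 4.28], [0.06, 2.93], [-2.69, 2.69]. Speed limits (rad/s): [2.22, 2.22, 2.79, 3.14, 3.14, 3.14].

## Interface

Orientations are given as a 3x3 rotation matrix whose columns are the frame's x, y, z axes.
In Python, from plant import bot gives the robot as it stands.
- The arm moves only by the tool jog_arm, never from a script. Its argument "deltas" is a list of rows, each an object of numbers: "rx", "ry", "rz": the turn, a rotation vector about the tool's x, y, z in degrees; "tx", "ty", "tz": the shift along the tool's x, y, z in m; "jaw": the gripper's target within -1 to 1 (shut at 1, half-way at 0, fully open at -1). A call has 1 to 10 rows; each row is the pose to reach, as a shift and turn from the pose commanded when the call began, along the tool's axes at that moment; what a row does not reach only later rows make up. A row lasts 1/10 s, in which the tool goes at most 50 mm and 8.59 degrees, less where a joint would pass 70% of its speed; a pose out of reach is approached as far as the arm can. A call with a gripper value outside its range is refused whole. The fingers move at their own pace and stop on an object; "force" is the grip in N (left out, the last holds). Time passes only in rows, so rows that repeat a pose let the fingers close. It gives the time, the measured TCP pose, the force, the opening and the grip force at its end, in the units of the state.
- bot.sense(): the state, without advancing time (a new reading comes with each control period).
- bot.get_image(name): name is "scene" or "top"; returns a dict with "img" (384x512x3 uint8, red, green, blue), "vfov" (degrees; the focal length in pixels is half the picture's height over the tangent of half this angle, whatever the lens; pixels are square), "cx", "cy" (the principal point, pixels), "cam_to_world" (4x4, takes a point from camera to world coordinates). Camera axes: x right, y down, z forward; pixel columns grow to the right and rows downward; lengths in m; the calibration is good to about 2 mm. A picture is of the moment at which its call begins. There is no depth.
- bot.sign_off(): hands the job in; it is judged then, once.
The state is a dict: "time": time; "joint_pos": joint angles; "joint_velocities": joint speeds; "joint_efforts": joint torques, N m; "position": TCP position; "tool_rot": TCP orientation; "ft_force": force on the tool from outside, world axes, zero at the start; "torque": the same for the moment, N m; "opening": opening from 0.0 (shut) to 1.0 (fully open); "gripper_force": force on a finger pad.
Only numpy, scipy, OpenCV 4.12 (cv2) and the standard library are available. Lean on these libraries where they do the work, as an engineer would, in place of code of your own. Each camera call takes 0.05 s, during which the arm holds its last target. There are 200 camera calls.

## Task

Three drilled spacer plates lie loosely stacked on the yellow pinning plate of the green jig. Square the whole pack home into the corner of the yellow fence so that all holes line up with the bush hole underneath, then pass the red-knobbed pin down through all of them until its collar sits flat on the top plate, and let go. Be gentle, never pressing hard on the plates with fingers or pin, and leave the black-knobbed pin, the tape measure and the pliers where they are.

Things in the scene. Friction and masses are not known exactly. Their poses are not given: they have to be found in the camera images.
- jig: Fixed green bed plate, 156 (x) x 126 (y) x 8 mm, on the bench at the left, at some yaw; origin at the centre of its underside, x along its long side. On it is clamped, parallel to it, a fixed yellow pinning plate (120 x 95 mm, its floor 12 mm thick, so 20 mm above the bench) with an L-shaped fence 35 mm high along its +x and +y edges.
- corner_zone (a point): Point fixed to the jig, jig axes, at jig x 45, y 32.5, z 20 mm. The inner corner of the yellow fence lies within 11 mm of it in x and in y, differently each time and not measured. Its straight inner faces run from the corner 68 mm to -y and 85 mm to -x. The 13.5 mm bush hole in the yellow floor, hidden under the pack, is 40 mm (x) and 30 mm (y) short of that corner.
- top_hole (a point): Centre of the hole's mouth in the upper face of the top plate, 56 mm above the bench; axes as the plate's. Only the top plate is measured. At the start each plate lies by itself 2 to 18 mm short (to -x and to -y) of its home against the fence, within 0.04 rad of the jig's yaw. With its edges home on both inner faces its hole is over the bush hole.
- plate_top: The top plate (blue plastic), 80 (x) x 60 (y) x 12 mm with a round 13.5 mm through hole at its centre; origin at the centre of its underside. Below it lie a grey and a white plastic plate of just the same shape, all loose, 0.055 to 0.1 kg each, friction not known: sliding the pack takes up to about 7 N.
- pin_grip (a point): Middle of the red pin's round upright knob (26 mm diameter, 40 mm tall), 25 mm above the collar's underside; z up along the pin, which stands in the wooden stand at the right. Below the knob: steel collar 24 mm diameter, 5 mm thick, then the shaft, 12 mm diameter, 46 mm long, its last 6 mm tapering to 8 mm. 0.09 kg.
- pin_collar (a point): Centre of the underside of the red pin's collar, on the pin's axis; the shaft's tip is 46 mm below. Fully home it lies on top_hole.
- red_pin: The red-knobbed pin; origin and axes as pin_collar.
- black_pin: A shorter pin (shaft 20 mm) with a black knob of the same size, in the other hole of the stand; not to be used. Origin at its collar's underside.
- pin_stand: Fixed block of light wood, 100 (x) x 55 (y) x 55 mm, with two through holes of 14.5 mm at its x = -30 and +30 mm; origin at the centre of its underside. Either pin may stand in either hole, its collar resting on the block. Between stand and jig lie two fixed stacked tool cases: cross over them with the fingertips about 0.3 m up.
- tape_measure: Yellow tape measure lying near the jig, 40 x 87 x 68 mm; leave it alone.
- pliers_blue: Blue-handled pliers lying near the stand, 57 x 152 x 14 mm; leave them alone.
Mind the look-alikes: they are no part of the job. Of the things that look like the plate_top, the largest one is meant.

How it is judged:
At the end, for the whole second after the job is handed in: The red pin stands through the pack and in the bush hole, upright within 0.06 rad, its collar within 2.5 mm of the top hole's centre; collar underside and the top plate's upper face are both 53 to 58.5 mm above the jig's underside, the plate level within 0.04 rad; pin and plate are at rest (horizontal distance between pin_collar and top_hole below 0.0025 m and z of pin_collar in the frame of jig between 0.053 and 0.0585 m and z of top_hole in the frame of jig between 0.053 and 0.0585 m and angle between red_pin's own z axis and vertical below 0.06 rad and angle between plate_top's own z axis and vertical below 0.04 rad and linear speed of each of red_pin, plate_top below 0.01 m/s); the robot touches nothing.
It fails at once if the fingers, while not on the red pin, press with more than 60 N in all (on the plates or anything else) (contact force between the fingers and anything else above 60 N and contact force between the fingers and red_pin below 0.5 N).
It fails at once if the red pin presses on the top plate with more than 60 N (contact force between red_pin and plate_top above 60 N).
It fails at once if the black pin is moved by more than 20 mm (distance of black_pin from where it was at the start of the episode above 0.02 m).
It fails at once if the tape measure is moved by more than 30 mm (distance of tape_measure from where it was at the start of the episode above 0.03 m).
It fails at once if the pliers are moved by more than 30 mm (distance of pliers_blue from where it was at the start of the episode above 0.03 m).
It also fails if it takes over 72 s, if anything falls off the work surface, if the arm or the gripper's body presses on something with over 40 N, if the wrist force passes 120 N, or if a joint passes its speed limit or range.

## Working session

There is one attempt and no reset: what is moved stays moved. The work goes in short steps, Python scripts to look and compute and a tool call to move; the robot and the scene stay as the last step left them, time stands still between calls to the robot, and variables do not carry over. Pictures are saved under pics/ and viewed, at most 10 in all, crops included, and the job is handed in when it is done.

Besides the shell and the picture viewer there is one more tool, called after ">>>" as name(argument=value, ...) on one line, values as JSON. jog_arm: Moves the arm, as the interface text tells. Its arguments: {"type":"object","properties":{"deltas":{"type":"array","items":{"type":"object","properties":{"rx":{"type":"number"},"ry":{"type":"number"},"rz":{"type":"number"},"tx":{"type":"number"},"ty":{"type":"number"},"tz":{"type":"number"},"jaw":{"type":"number"}}}},"force":{"type":"number"}},"required":["deltas"]}

```bash
mkdir -p pics; python3 - <<'E'
from plant import bot
import cv2,numpy as np
for n in("scene","top"):
    d=bot.get_image(n);cv2.imwrite(f"pics/{n}0.png",d["img"][:,:,::-1]);print(n,d["vfov"],d["cx"],d["cy"],np.round(d["cam_to_world"],4).tolist())
s=bot.sense();print(s["time"],s["position"],np.round(s["tool_rot"],3).tolist(),bot.hold_point_z)
E
```

```text
scene 51.19022547069731 249.39427446317853 193.68431285889642 [[0.6378, -0.3234, 0.699, -0.5189], [-0.7701, -0.2588, 0.583, -0.7877], [-0.0077, -0.9102, -0.4141, 0.6537], [0.0, 0.0, 0.0, 1.0]]
top 47.73180910344213 250.67179198588678 189.49689080334204 [[0.0092, -0.9946, 0.1037, 0.3153], [-0.9998, -0.0112, -0.0184, 0.0334], [0.0195, -0.1035, -0.9944, 1.3703], [0.0, 0.0, 0.0, 1.0]]
0.1 [0.19461226 0.59371351 0.23080163] [[-0.95, 0.312, -0.0], [0.312, 0.95, -0.001], [0.0, -0.001, -1.0]] 0.0187
```

View pics/scene0.png

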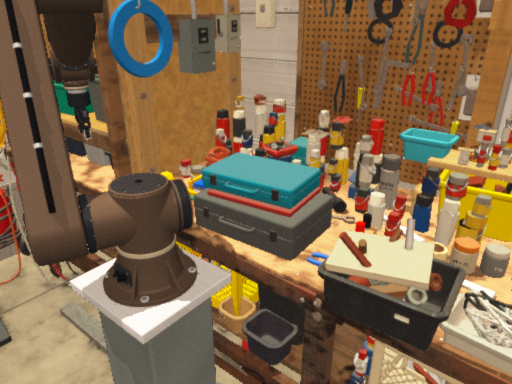

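View pics/top0.png

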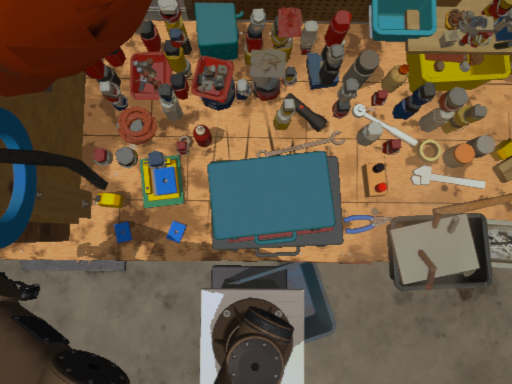

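The top view shows the jig with its pack at about (162,180) and the stand at about (377,180), with the red pin nearer the robot at (381,187) and the black one at (379,168). The cases lie between them. I'll zoom in next.

```bash
python3 - <<'E'
import cv2,numpy as np
t=cv2.imread("pics/top0.png")
a=cv2.resize(t[145:215,130:195],None,fx=8,fy=8,interpolation=cv2.INTER_CUBIC)
b=cv2.resize(t[145:215,345:380+25],None,fx=4,fy=8,interpolation=cv2.INTER_CUBIC)
cv2.imwrite("pics/crop0.png",np.hstack([a,b]));print(a.shape,b.shape)
E
```

```text
(560, 520, 3) (560, 240, 3)
```

View pics/crop0.png

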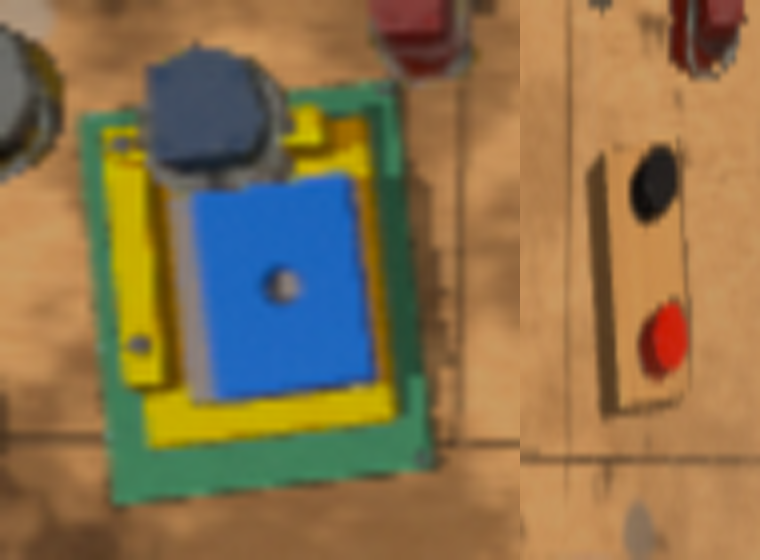

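The crop shows the L fence along the left (+y) and far (+x) sides. A grey-blue capped object hides the fence corner at about (155,159). The blue top plate's hole is at (165,181), with grey and white plates peeking out on the left. Next I'll measure, and check the object's height in the scene view.

```bash
cat > h.py <<'E'
import cv2,numpy as np
from plant import bot
def grab(n):
    d=bot.get_image(n);d["bgr"]=d["img"][:,:,::-1].copy();return d
def f(d): return d["img"].shape[0]/2/np.tan(np.radians(d["vfov"]/2))
def ray(d,u,v):
    T=np.array(d["cam_to_world"]);r=T[:3,:3]@np.array([(u-d["cx"])/f(d),(v-d["cy"])/f(d),1]);return T[:3,3],r
def on(d,u,v,z):
    o,r=ray(d,u,v);return o+r*(z-o[2])/r[2]
def proj(d,p):
    T=np.array(d["cam_to_world"]);c=T[:3,:3].T@(np.array(p)-T[:3,3]);return np.round([d["cx"]+f(d)*c[0]/c[2],d["cy"]+f(d)*c[1]/c[2]],1)
def mask(d,lo,hi,roi):
    h=cv2.cvtColor(d["bgr"],cv2.COLOR_BGR2HSV);m=cv2.inRange(h,np.array(lo),np.array(hi));k=np.zeros_like(m);a,b,c,e=roi;k[b:e,a:c]=m[b:e,a:c];return k
def big(m):
    c=cv2.findContours(m,cv2.RETR_EXTERNAL,cv2.CHAIN_APPROX_NONE)[0];return max(c,key=cv2.contourArea)
E
python3 - <<'E'
from h import *
d=grab("top");s=grab("scene")
np.set_printoptions(precision=4,suppress=True)
def rect(m,z):
    c=big(m)[:,0,:];w=np.array([on(d,u,v,z)[:2] for u,v in c],np.float32)
    return cv2.minAreaRect(w)
m=mask(d,(100,150,110),(118,255,255),(145,160,185,200));r=rect(m,.056);print("blue",r,cv2.boundingRect(big(m)))
g=mask(d,(60,60,40),(85,255,200),(135,150,190,215));r=rect(g,.008);print("jig",r); print(cv2.boundingRect(big(g)))
h=mask(d,(0,180,120),(8,255,255),(370,178,392,198));c=big(h);print("red",cv2.minEnclosingCircle(c),cv2.contourArea(c));(u,v),_=cv2.minEnclosingCircle(c);print(on(d,u,v,.1))
hs=cv2.cvtColor(d["bgr"],cv2.COLOR_BGR2HSV);b=((hs[...,2]<60)*255).astype(np.uint8);k=np.zeros_like(b);k[160:176,370:390]=b[160:176,370:390];(u,v),_=cv2.minEnclosingCircle(big(k));print("blk",u,v,on(d,u,v,.1))
for n,p in (("hole",(165.3,180.7,.056)),("obj",(155,159,.055)),("obj",(155,159,.2))):
    w=on(d,*p);print(n,w,proj(s,w))
E
```

```text
blue ((0.47716397047042847, 0.27023524045944214), (0.07906058430671692, 0.05865355581045151), 9.060348510742188) (154, 167, 23, 28)
jig ((0.4811355471611023, 0.2895483374595642), (0.15348245203495026, 0.12369691580533981), 7.190917491912842)
(141, 156, 43, 52)
red ((382.0, 186.75), 4.366162300109863) 49.0
[ 0.4603 -0.3792  0.1   ]
blk 378.0 167.5 [ 0.5178 -0.3685  0.1   ]
hole [0.4763 0.2689 0.056 ] [204.6 180.5]
obj [0.5429 0.3024 0.055 ] [210.5 173.8]
obj [0.5178 0.2728 0.2   ] [209.6 142.2]
```

```bash
python3 - <<'E'
import cv2,numpy as np
t=cv2.imread("pics/scene0.png")
cv2.imwrite("pics/crop1.png",cv2.resize(t[85:205,150:270],None,fx=5,fy=5,interpolation=cv2.INTER_CUBIC))
E
```

```text
(no output)
```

View pics/crop1.png

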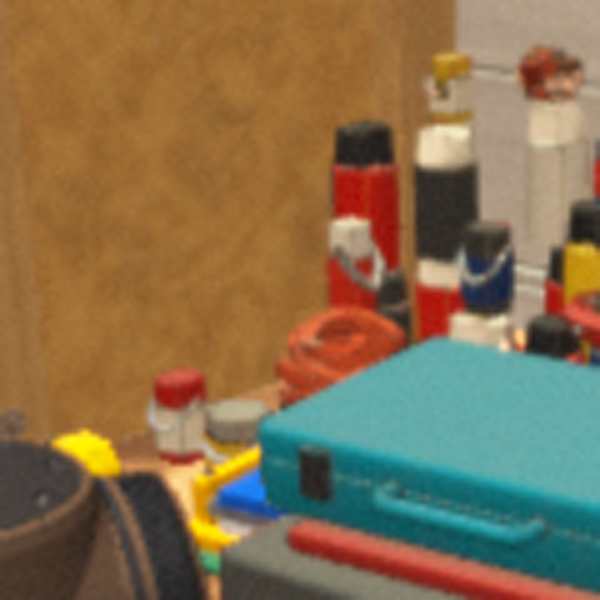

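The object on the fence corner doesn't rise above the case in the scene view, so it's low (under about 90 mm). I'll move to the -y side of the pack, turned to the jig's yaw with the fingers shut.

>>> jog_arm(deltas=[{"tx":-0.02,"ty":-0.045,"rz":-8,"jaw":1},{"tx":-0.04,"ty":-0.09,"rz":-16,"jaw":1},{"tx":-0.06,"ty":-0.135,"rz":-25.4,"jaw":1},{"tx":-0.08,"ty":-0.178,"rz":-25.4,"jaw":1},{"tx":-0.13,"ty":-0.192,"rz":-25.4,"jaw":1},{"tx":-0.18,"ty":-0.207,"rz":-25.4,"jaw":1},{"tx":-0.23,"ty":-0.221,"rz":-25.4,"jaw":1},{"tx":-0.28,"ty":-0.236,"rz":-25.4,"jaw":1},{"tx":-0.33,"ty":-0.251,"rz":-25.4,"jaw":1},{"tx":-0.38,"ty":-0.268,"rz":-25.4,"jaw":1}], force=30)

```text
invalid input
```

>>> jog_arm(deltas=[{"tx":-0.02,"ty":-0.045,"tz":0,"rx":0,"ry":0,"rz":-8,"jaw":1}])

```text
time: 0.3
position: [0.1997, 0.5474, 0.2303]
tool_rot: [[-0.985, 0.175, 0.0], [0.175, 0.985, 0.001], [-0.0, 0.001, -1.0]]
ft_force: [0.8, -1.0, -0.1]
opening: 0.86
gripper_force: 0.0
```

>>> jog_arm(deltas=[{"tx":-0.012,"ty":-0.045,"tz":0,"rx":0,"ry":0,"rz":-8,"jaw":1},{"tx":-0.024,"ty":-0.09,"tz":0,"rx":0,"ry":0,"rz":-16,"jaw":1},{"tx":-0.045,"ty":-0.13,"tz":0,"rx":0,"ry":0,"rz":-17.4,"jaw":1},{"tx":-0.09,"ty":-0.152,"tz":0,"rx":0,"ry":0,"rz":-17.4,"jaw":1},{"tx":-0.135,"ty":-0.174,"tz":0,"rx":0,"ry":0,"rz":-17.4,"jaw":1},{"tx":-0.18,"ty":-0.196,"tz":0,"rx":0,"ry":0,"rz":-17.4,"jaw":1},{"tx":-0.225,"ty":-0.218,"tz":0,"rx":0,"ry":0,"rz":-17.4,"jaw":1},{"tx":-0.27,"ty":-0.24,"tz":0,"rx":0,"ry":0,"rz":-17.4,"jaw":1},{"tx":-0.315,"ty":-0.262,"tz":0,"rx":0,"ry":0,"rz":-17.4,"jaw":1},{"tx":-0.342,"ty":-0.278,"tz":0,"rx":0,"ry":0,"rz":-17.4,"jaw":1}], force=30)

```text
time: 1.3
position: [0.4897, 0.2089, 0.2312]
tool_rot: [[-0.992, -0.125, 0.0], [-0.125, 0.992, 0.0], [-0.0, -0.0, -1.0]]
ft_force: [-0.2, 0.7, -0.3]
opening: 0.0
gripper_force: 0.0
```

>>> jog_arm(deltas=[{"tx":0,"ty":0,"tz":0.045,"rx":0,"ry":0,"rz":0,"jaw":1},{"tx":0,"ty":0,"tz":0.09,"rx":0,"ry":0,"rz":0,"jaw":1},{"tx":0,"ty":0,"tz":0.135,"rx":0,"ry":0,"rz":0,"jaw":1},{"tx":0,"ty":0,"tz":0.17,"rx":0,"ry":0,"rz":0,"jaw":1},{"tx":0,"ty":0,"tz":0.19,"rx":0,"ry":0,"rz":0,"jaw":1},{"tx":0,"ty":0,"tz":0.2,"rx":0,"ry":0,"rz":0,"jaw":1},{"tx":0,"ty":0,"tz":0.205,"rx":0,"ry":0,"rz":0,"jaw":1},{"tx":0,"ty":0,"tz":0.205,"rx":0,"ry":0,"rz":0,"jaw":1}])

```text
time: 2.1
position: [0.4875, 0.2111, 0.0265]
tool_rot: [[-0.992, -0.126, 0.0], [-0.126, 0.992, 0.0], [-0.0, 0.0, -1.0]]
ft_force: [-1.0, -0.1, -0.2]
opening: -0.0
gripper_force: 0.0
```

>>> jog_arm(deltas=[{"tx":0,"ty":0.003,"tz":0,"rx":0,"ry":0,"rz":0,"jaw":1},{"tx":0,"ty":0.006,"tz":0,"rx":0,"ry":0,"rz":0,"jaw":1},{"tx":0,"ty":0.009,"tz":0,"rx":0,"ry":0,"rz":0,"jaw":1},{"tx":0,"ty":0.012,"tz":0,"rx":0,"ry":0,"rz":0,"jaw":1},{"tx":0,"ty":0.015,"tz":0,"rx":0,"ry":0,"rz":0,"jaw":1},{"tx":0,"ty":0.017,"tz":0,"rx":0,"ry":0,"rz":0,"jaw":1},{"tx":0,"ty":0.019,"tz":0,"rx":0,"ry":0,"rz":0,"jaw":1},{"tx":0,"ty":0.021,"tz":0,"rx":0,"ry":0,"rz":0,"jaw":1}])

```text
time: 2.9
position: [0.4846, 0.232, 0.0263]
tool_rot: [[-0.992, -0.126, -0.0], [-0.126, 0.992, 0.0], [0.0, 0.0, -1.0]]
ft_force: [1.0, -0.7, 0.2]
opening: 0.0
gripper_force: 0.3
```

>>> jog_arm(deltas=[{"tx":0,"ty":0.001,"tz":0,"rx":0,"ry":0,"rz":0,"jaw":1},{"tx":0,"ty":0.002,"tz":0,"rx":0,"ry":0,"rz":0,"jaw":1},{"tx":0,"ty":0.003,"tz":0,"rx":0,"ry":0,"rz":0,"jaw":1},{"tx":0,"ty":0.004,"tz":0,"rx":0,"ry":0,"rz":0,"jaw":1},{"tx":0,"ty":0.005,"tz":0,"rx":0,"ry":0,"rz":0,"jaw":1}])

```text
time: 3.4
position: [0.484, 0.2368, 0.0263]
tool_rot: [[-0.992, -0.126, -0.0], [-0.126, 0.992, -0.0], [0.0, 0.0, -1.0]]
ft_force: [0.7, -1.5, 0.0]
opening: -0.001
gripper_force: 0.6
```

>>> jog_arm(deltas=[{"tx":0,"ty":0.001,"tz":0,"rx":0,"ry":0,"rz":0,"jaw":1},{"tx":0,"ty":0.002,"tz":0,"rx":0,"ry":0,"rz":0,"jaw":1},{"tx":0,"ty":0.003,"tz":0,"rx":0,"ry":0,"rz":0,"jaw":1},{"tx":0,"ty":0.004,"tz":0,"rx":0,"ry":0,"rz":0,"jaw":1}])

```text
time: 3.8
position: [0.4835, 0.2408, 0.0263]
tool_rot: [[-0.992, -0.126, 0.0], [-0.126, 0.992, 0.0], [-0.0, 0.0, -1.0]]
ft_force: [0.5, -0.7, 0.3]
opening: 0.003
gripper_force: 0.5
```

```bash
python3 - <<'E'
from h import *
d=grab("top");cv2.imwrite("pics/t1.png",cv2.resize(d["bgr"][140:220,125:215],None,fx=7,fy=7,interpolation=cv2.INTER_CUBIC))
E
```

```text
(no output)
```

View pics/t1.png

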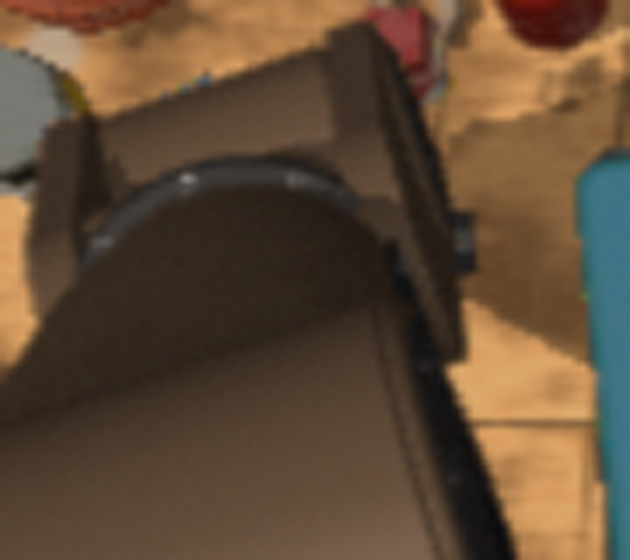

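The arm hides the whole pack in this view, so I'll carry on by force.

>>> jog_arm(deltas=[{"tx":0,"ty":0.001,"tz":0,"rx":0,"ry":0,"rz":0,"jaw":1},{"tx":0,"ty":0.002,"tz":0,"rx":0,"ry":0,"rz":0,"jaw":1},{"tx":0,"ty":0.003,"tz":0,"rx":0,"ry":0,"rz":0,"jaw":1}])

```text
time: 4.15
position: [0.4831, 0.2437, 0.0263]
tool_rot: [[-0.992, -0.126, -0.0], [-0.126, 0.992, -0.0], [0.0, -0.0, -1.0]]
ft_force: [1.0, -1.6, 0.3]
opening: -0.0
gripper_force: 1.3
```

>>> jog_arm(deltas=[{"tx":0,"ty":0.001,"tz":0,"rx":0,"ry":0,"rz":0,"jaw":1},{"tx":0,"ty":0.002,"tz":0,"rx":0,"ry":0,"rz":0,"jaw":1},{"tx":0,"ty":0.003,"tz":0,"rx":0,"ry":0,"rz":0,"jaw":1}])

```text
time: 4.45
position: [0.483, 0.245, 0.0263]
tool_rot: [[-0.992, -0.127, -0.0], [-0.127, 0.992, -0.002], [0.001, -0.002, -1.0]]
ft_force: [6.0, -28.7, 2.3]
opening: -0.001
gripper_force: 14.8
```

>>> jog_arm(deltas=[{"tx":0,"ty":0.001,"tz":0,"rx":0,"ry":0,"rz":0,"jaw":1},{"tx":0,"ty":0.002,"tz":0,"rx":0,"ry":0,"rz":0,"jaw":1}])

```text
time: 4.65
position: [0.483, 0.2452, 0.0263]
tool_rot: [[-0.992, -0.127, -0.001], [-0.127, 0.992, -0.004], [0.002, -0.004, -1.0]]
ft_force: [10.3, -47.8, 4.0]
opening: -0.003
gripper_force: 24.2
```

>>> jog_arm(deltas=[{"tx":0,"ty":-0.01,"tz":0,"rx":0,"ry":0,"rz":0,"jaw":1},{"tx":0,"ty":-0.02,"tz":0,"rx":0,"ry":0,"rz":0,"jaw":1},{"tx":0,"ty":-0.02,"tz":-0.045,"rx":0,"ry":0,"rz":0,"jaw":1},{"tx":0.01,"ty":-0.02,"tz":-0.07,"rx":0,"ry":0,"rz":0,"jaw":1},{"tx":0.04,"ty":0.01,"tz":-0.07,"rx":0,"ry":0,"rz":0,"jaw":1},{"tx":0.07,"ty":0.039,"tz":-0.07,"rx":0,"ry":0,"rz":0,"jaw":1},{"tx":0.07,"ty":0.039,"tz":-0.07,"rx":0,"ry":0,"rz":0,"jaw":1},{"tx":0.07,"ty":0.039,"tz":-0.03,"rx":0,"ry":0,"rz":0,"jaw":1},{"tx":0.07,"ty":0.039,"tz":0,"rx":0,"ry":0,"rz":0,"jaw":1},{"tx":0.07,"ty":0.039,"tz":0,"rx":0,"ry":0,"rz":0,"jaw":1}])

```text
time: 5.65
position: [0.4071, 0.2778, 0.0237]
tool_rot: [[-0.992, -0.126, -0.004], [-0.126, 0.992, -0.002], [0.005, -0.001, -1.0]]
ft_force: [0.5, 0.5, 0.9]
opening: -0.003
gripper_force: 0.0
```

>>> jog_arm(deltas=[{"tx":-0.003,"ty":0,"tz":0,"rx":0,"ry":0,"rz":0,"jaw":1},{"tx":-0.006,"ty":0,"tz":0,"rx":0,"ry":0,"rz":0,"jaw":1},{"tx":-0.009,"ty":0,"tz":0,"rx":0,"ry":0,"rz":0,"jaw":1},{"tx":-0.012,"ty":0,"tz":0,"rx":0,"ry":0,"rz":0,"jaw":1},{"tx":-0.014,"ty":0,"tz":0,"rx":0,"ry":0,"rz":0,"jaw":1}])

```text
time: 6.15
position: [0.4227, 0.2805, 0.0269]
tool_rot: [[-0.992, -0.126, 0.001], [-0.126, 0.992, 0.001], [-0.001, 0.001, -1.0]]
ft_force: [0.4, 0.2, -0.3]
opening: -0.005
gripper_force: 0.0
```

>>> jog_arm(deltas=[{"tx":-0.001,"ty":0,"tz":0,"rx":0,"ry":0,"rz":0,"jaw":1},{"tx":-0.002,"ty":0,"tz":0,"rx":0,"ry":0,"rz":0,"jaw":1},{"tx":-0.003,"ty":0,"tz":0,"rx":0,"ry":0,"rz":0,"jaw":1}])

```text
time: 6.45
position: [0.425, 0.2807, 0.0263]
tool_rot: [[-0.992, -0.126, -0.0], [-0.126, 0.992, 0.0], [0.0, 0.0, -1.0]]
ft_force: [-0.1, -0.4, -0.2]
opening: 0.001
gripper_force: 0.0
```

>>> jog_arm(deltas=[{"tx":-0.002,"ty":0,"tz":0,"rx":0,"ry":0,"rz":0,"jaw":1},{"tx":-0.003,"ty":0,"tz":0,"rx":0,"ry":0,"rz":0,"jaw":1},{"tx":-0.004,"ty":0,"tz":0,"rx":0,"ry":0,"rz":0,"jaw":1},{"tx":-0.005,"ty":0,"tz":0,"rx":0,"ry":0,"rz":0,"jaw":1}])

```text
time: 6.85
position: [0.4298, 0.2813, 0.0263]
tool_rot: [[-0.992, -0.126, -0.0], [-0.126, 0.992, -0.0], [0.0, -0.0, -1.0]]
ft_force: [-1.1, -0.4, 0.5]
opening: 0.001
gripper_force: 0.6
```

>>> jog_arm(deltas=[{"tx":-0.001,"ty":0,"tz":0,"rx":0,"ry":0,"rz":0,"jaw":1},{"tx":-0.002,"ty":0,"tz":0,"rx":0,"ry":0,"rz":0,"jaw":1},{"tx":-0.003,"ty":0,"tz":0,"rx":0,"ry":0,"rz":0,"jaw":1}])

```text
time: 7.15
position: [0.433, 0.2817, 0.0263]
tool_rot: [[-0.992, -0.126, -0.0], [-0.126, 0.992, 0.0], [0.0, 0.0, -1.0]]
ft_force: [-0.4, 0.5, -0.8]
opening: -0.002
gripper_force: 0.4
```

>>> jog_arm(deltas=[{"tx":-0.001,"ty":0,"tz":0,"rx":0,"ry":0,"rz":0,"jaw":1},{"tx":-0.002,"ty":0,"tz":0,"rx":0,"ry":0,"rz":0,"jaw":1},{"tx":-0.003,"ty":0,"tz":0,"rx":0,"ry":0,"rz":0,"jaw":1}])

```text
time: 7.45
position: [0.4361, 0.2821, 0.0263]
tool_rot: [[-0.992, -0.126, 0.0], [-0.126, 0.992, 0.0], [-0.0, 0.0, -1.0]]
ft_force: [-0.7, -0.5, 1.0]
opening: -0.002
gripper_force: 0.4
```

>>> jog_arm(deltas=[{"tx":-0.001,"ty":0,"tz":0,"rx":0,"ry":0,"rz":0,"jaw":1},{"tx":-0.002,"ty":0,"tz":0,"rx":0,"ry":0,"rz":0,"jaw":1}])

```text
time: 7.65
position: [0.438, 0.2824, 0.0263]
tool_rot: [[-0.992, -0.126, 0.0], [-0.126, 0.992, 0.0], [-0.0, 0.0, -1.0]]
ft_force: [-1.0, 0.4, 0.1]
opening: 0.001
gripper_force: 0.4
```

>>> jog_arm(deltas=[{"tx":-0.001,"ty":0,"tz":0,"rx":0,"ry":0,"rz":0,"jaw":1},{"tx":-0.002,"ty":0,"tz":0,"rx":0,"ry":0,"rz":0,"jaw":1}])

```text
time: 7.85
position: [0.4398, 0.2825, 0.0263]
tool_rot: [[-0.992, -0.126, -0.001], [-0.126, 0.992, -0.0], [0.001, -0.0, -1.0]]
ft_force: [-6.1, 0.0, 4.0]
opening: 0.0
gripper_force: 3.0
```

>>> jog_arm(deltas=[{"tx":-0.001,"ty":0,"tz":0,"rx":0,"ry":0,"rz":0,"jaw":1},{"tx":-0.002,"ty":0,"tz":0,"rx":0,"ry":0,"rz":0,"jaw":1}])

```text
time: 8.05
position: [0.4398, 0.2823, 0.0262]
tool_rot: [[-0.992, -0.126, -0.004], [-0.126, 0.992, -0.002], [0.005, -0.001, -1.0]]
ft_force: [-15.3, -0.3, 9.6]
opening: 0.0
gripper_force: 7.6
```

>>> jog_arm(deltas=[{"tx":0.01,"ty":0,"tz":0,"rx":0,"ry":0,"rz":0,"jaw":1},{"tx":0.02,"ty":0,"tz":0,"rx":0,"ry":0,"rz":0,"jaw":1},{"tx":0.02,"ty":0,"tz":-0.045,"rx":0,"ry":0,"rz":0,"jaw":1},{"tx":0.01,"ty":-0.02,"tz":-0.07,"rx":0,"ry":0,"rz":0,"jaw":1},{"tx":-0.02,"ty":-0.04,"tz":-0.07,"rx":0,"ry":0,"rz":0,"jaw":1},{"tx":-0.046,"ty":-0.058,"tz":-0.07,"rx":0,"ry":0,"rz":0,"jaw":1},{"tx":-0.046,"ty":-0.058,"tz":-0.07,"rx":0,"ry":0,"rz":0,"jaw":1},{"tx":-0.046,"ty":-0.058,"tz":-0.03,"rx":0,"ry":0,"rz":0,"jaw":1},{"tx":-0.046,"ty":-0.058,"tz":0,"rx":0,"ry":0,"rz":0,"jaw":1},{"tx":-0.046,"ty":-0.058,"tz":0,"rx":0,"ry":0,"rz":0,"jaw":1}])

```text
time: 9.05
position: [0.4925, 0.2307, 0.0234]
tool_rot: [[-0.992, -0.126, -0.006], [-0.126, 0.992, -0.002], [0.006, -0.001, -1.0]]
ft_force: [-0.0, 0.5, -0.5]
opening: 0.0
gripper_force: 0.0
```

>>> jog_arm(deltas=[{"tx":0,"ty":0.003,"tz":0,"rx":0,"ry":0,"rz":0,"jaw":1},{"tx":0,"ty":0.006,"tz":0,"rx":0,"ry":0,"rz":0,"jaw":1},{"tx":0,"ty":0.009,"tz":0,"rx":0,"ry":0,"rz":0,"jaw":1},{"tx":0,"ty":0.011,"tz":0,"rx":0,"ry":0,"rz":0,"jaw":1},{"tx":0,"ty":0.012,"tz":0,"rx":0,"ry":0,"rz":0,"jaw":1}])

```text
time: 9.55
position: [0.4935, 0.2435, 0.027]
tool_rot: [[-0.992, -0.127, 0.001], [-0.127, 0.992, 0.0], [-0.001, 0.0, -1.0]]
ft_force: [-0.3, -0.1, 0.1]
opening: 0.002
gripper_force: 0.0
```

>>> jog_arm(deltas=[{"tx":0,"ty":0.001,"tz":0,"rx":0,"ry":0,"rz":0,"jaw":1},{"tx":0,"ty":0.002,"tz":0,"rx":0,"ry":0,"rz":0,"jaw":1}])

```text
time: 9.75
position: [0.4931, 0.2451, 0.0264]
tool_rot: [[-0.992, -0.126, 0.0], [-0.126, 0.992, 0.0], [-0.0, 0.0, -1.0]]
ft_force: [-0.2, -0.2, 0.1]
opening: -0.0
gripper_force: 0.0
```

>>> jog_arm(deltas=[{"tx":0,"ty":0.001,"tz":0,"rx":0,"ry":0,"rz":0,"jaw":1},{"tx":0,"ty":0.002,"tz":0,"rx":0,"ry":0,"rz":0,"jaw":1}])

```text
time: 9.95
position: [0.4929, 0.2461, 0.0263]
tool_rot: [[-0.992, -0.127, -0.0], [-0.127, 0.992, -0.001], [0.0, -0.001, -1.0]]
ft_force: [2.6, -17.7, 3.3]
opening: -0.001
gripper_force: 8.9
```

>>> jog_arm(deltas=[{"tx":0,"ty":0.001,"tz":0,"rx":0,"ry":0,"rz":0,"jaw":1}])

```text
time: 10.05
position: [0.4929, 0.2462, 0.0263]
tool_rot: [[-0.992, -0.127, -0.001], [-0.127, 0.992, -0.002], [0.001, -0.002, -1.0]]
ft_force: [5.1, -25.9, 4.4]
opening: 0.004
gripper_force: 13.5
```

>>> jog_arm(deltas=[{"tx":0,"ty":-0.01,"tz":0,"rx":0,"ry":0,"rz":0,"jaw":1},{"tx":0,"ty":-0.02,"tz":0,"rx":0,"ry":0,"rz":0,"jaw":1},{"tx":0,"ty":-0.02,"tz":-0.045,"rx":0,"ry":0,"rz":0,"jaw":1},{"tx":0.01,"ty":-0.01,"tz":-0.07,"rx":0,"ry":0,"rz":0,"jaw":1},{"tx":0.04,"ty":0.02,"tz":-0.07,"rx":0,"ry":0,"rz":0,"jaw":1},{"tx":0.063,"ty":0.042,"tz":-0.07,"rx":0,"ry":0,"rz":0,"jaw":1},{"tx":0.063,"ty":0.042,"tz":-0.07,"rx":0,"ry":0,"rz":0,"jaw":1},{"tx":0.063,"ty":0.042,"tz":-0.03,"rx":0,"ry":0,"rz":0,"jaw":1},{"tx":0.063,"ty":0.042,"tz":0,"rx":0,"ry":0,"rz":0,"jaw":1},{"tx":0.063,"ty":0.042,"tz":0,"rx":0,"ry":0,"rz":0,"jaw":1}])

```text
time: 11.05
position: [0.4239, 0.2806, 0.0236]
tool_rot: [[-0.992, -0.126, -0.005], [-0.126, 0.992, -0.002], [0.005, -0.002, -1.0]]
ft_force: [-0.6, -0.8, 0.6]
opening: -0.003
gripper_force: 0.0
```

>>> jog_arm(deltas=[{"tx":-0.003,"ty":0,"tz":0,"rx":0,"ry":0,"rz":0,"jaw":1},{"tx":-0.006,"ty":0,"tz":0,"rx":0,"ry":0,"rz":0,"jaw":1},{"tx":-0.009,"ty":0,"tz":0,"rx":0,"ry":0,"rz":0,"jaw":1},{"tx":-0.012,"ty":0,"tz":0,"rx":0,"ry":0,"rz":0,"jaw":1},{"tx":-0.014,"ty":0,"tz":0,"rx":0,"ry":0,"rz":0,"jaw":1},{"tx":-0.014,"ty":0,"tz":0,"rx":0,"ry":0,"rz":0,"jaw":1}])

```text
time: 11.65
position: [0.4392, 0.2836, 0.0266]
tool_rot: [[-0.992, -0.126, 0.001], [-0.126, 0.992, 0.0], [-0.001, 0.0, -1.0]]
ft_force: [1.2, -0.0, 0.1]
opening: 0.002
gripper_force: 0.0
```

>>> jog_arm(deltas=[{"tx":-0.001,"ty":0,"tz":0,"rx":0,"ry":0,"rz":0,"jaw":1},{"tx":-0.002,"ty":0,"tz":0,"rx":0,"ry":0,"rz":0,"jaw":1}])

```text
time: 11.85
position: [0.4397, 0.2835, 0.0262]
tool_rot: [[-0.992, -0.126, -0.002], [-0.126, 0.992, -0.001], [0.002, -0.001, -1.0]]
ft_force: [-8.6, 1.0, 5.6]
opening: -0.003
gripper_force: 4.5
```

>>> jog_arm(deltas=[{"tx":-0.001,"ty":0,"tz":0,"rx":0,"ry":0,"rz":0,"jaw":1},{"tx":-0.002,"ty":0,"tz":0,"rx":0,"ry":0,"rz":0,"jaw":1}])

```text
time: 12.05
position: [0.4396, 0.2833, 0.0261]
tool_rot: [[-0.992, -0.126, -0.006], [-0.126, 0.992, -0.002], [0.007, -0.002, -1.0]]
ft_force: [-19.1, 2.2, 12.9]
opening: 0.002
gripper_force: 9.5
```

>>> jog_arm(deltas=[{"tx":0.01,"ty":0,"tz":0,"rx":0,"ry":0,"rz":0,"jaw":1},{"tx":0.02,"ty":0,"tz":0,"rx":0,"ry":0,"rz":0,"jaw":1},{"tx":0.02,"ty":0,"tz":-0.05,"rx":0,"ry":0,"rz":0,"jaw":1},{"tx":0.01,"ty":0,"tz":-0.1,"rx":0,"ry":0,"rz":0,"jaw":0.5},{"tx":0,"ty":0,"tz":-0.15,"rx":0,"ry":0,"rz":0,"jaw":0},{"tx":0,"ty":0,"tz":-0.2,"rx":0,"ry":0,"rz":0,"jaw":0},{"tx":0,"ty":0,"tz":-0.25,"rx":0,"ry":0,"rz":0,"jaw":0},{"tx":0,"ty":0,"tz":-0.3,"rx":0,"ry":0,"rz":0,"jaw":0},{"tx":0,"ty":-0.03,"tz":-0.31,"rx":0,"ry":0,"rz":0,"jaw":0},{"tx":0,"ty":-0.07,"tz":-0.31,"rx":0,"ry":0,"rz":0,"jaw":0}])

```text
time: 13.05
position: [0.4516, 0.2148, 0.3386]
tool_rot: [[-0.992, -0.129, 0.005], [-0.129, 0.992, 0.002], [-0.005, 0.001, -1.0]]
ft_force: [1.3, -1.0, -0.5]
opening: 0.5
gripper_force: 0.0
```

>>> jog_arm(deltas=[{"tx":-0.005,"ty":-0.045,"tz":0,"rx":0,"ry":0,"rz":0,"jaw":0},{"tx":-0.01,"ty":-0.09,"tz":0,"rx":0,"ry":0,"rz":0,"jaw":0},{"tx":-0.01,"ty":-0.135,"tz":0,"rx":0,"ry":0,"rz":0,"jaw":0},{"tx":-0.01,"ty":-0.18,"tz":0,"rx":0,"ry":0,"rz":0,"jaw":0},{"tx":-0.005,"ty":-0.225,"tz":0,"rx":0,"ry":0,"rz":0,"jaw":0},{"tx":0,"ty":-0.27,"tz":0,"rx":0,"ry":0,"rz":0,"jaw":0},{"tx":0.01,"ty":-0.315,"tz":0,"rx":0,"ry":0,"rz":0,"jaw":0},{"tx":0.02,"ty":-0.36,"tz":0,"rx":0,"ry":0,"rz":0,"jaw":0}])

```text
time: 13.85
position: [0.4765, -0.1467, 0.3361]
tool_rot: [[-0.992, -0.126, 0.0], [-0.126, 0.992, -0.0], [-0.0, -0.0, -1.0]]
ft_force: [1.5, -0.8, 0.3]
opening: 0.5
gripper_force: 0.0
```

```bash
python3 - <<'E'
from h import *
d=grab("top")
m=mask(d,(100,150,110),(118,255,255),(140,150,190,205));c=big(m)
w=np.array([on(d,u,v,.056)[:2] for u,v in c[:,0,:]],np.float32);print(cv2.minAreaRect(w),cv2.boundingRect(c))
x,y,a,b=cv2.boundingRect(c);hm=np.zeros_like(m);hm[y+6:y+b-6,x+5:x+a-5]=255-m[y+6:y+b-6,x+5:x+a-5]
M=cv2.moments(hm,True);u,v=M["m10"]/M["m00"],M["m01"]/M["m00"];print("hole",u,v,M["m00"],on(d,u,v,.056))
cv2.imwrite("pics/t2.png",cv2.resize(d["bgr"][140:220,125:215],None,fx=7,fy=7,interpolation=cv2.INTER_CUBIC))
print(bot.sense()["position"])
E
```

```text
((0.4866386353969574, 0.2881816029548645), (0.07684548199176788, 0.05846094340085983), 7.531330108642578) (149, 164, 21, 27)
hole 158.8421052631579 176.8421052631579 19.0 [0.48788112 0.28883743 0.056     ]
[ 0.47620519 -0.15199548  0.33585685]
```

View pics/t2.png

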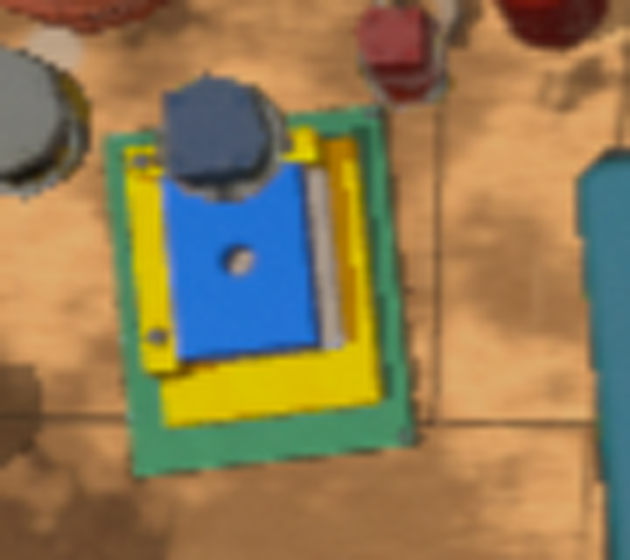

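The blue plate is against the fence, but a white band still shows on the -y side at crop x 310-335. The lower plates may lag if the finger backs taper, so I'll check the profiles.

```bash
python3 - <<'E'
from h import *
d=grab("top");h=cv2.cvtColor(d["bgr"],cv2.COLOR_BGR2HSV)
for r in (172,180): print(r,[(x,d["img"][r,x].tolist()) for x in range(166,179)])
print([(y,d["img"][y,160].tolist()) for y in range(187,195)])
n=np.array([-.125,.992])
for u in (170,171,172,173,174):
  print(u,[np.round(((on(d,u,176,z)[:2]-[.4879,.2888])@n)*1000,1) for z in(.056,.044,.032,.02)])
E
```

```text
172 [(166, [33, 113, 210]), (167, [33, 109, 203]), (168, [40, 80, 142]), (169, [105, 101, 106]), (170, [156, 143, 131]), (171, [156, 141, 126]), (172, [146, 115, 70]), (173, [166, 116, 0]), (174, [178, 126, 0]), (175, [206, 172, 0]), (176, [171, 143, 0]), (177, [93, 99, 44]), (178, [51, 91, 63])]
180 [(166, [33, 114, 209]), (167, [32, 114, 209]), (168, [34, 110, 202]), (169, [51, 78, 128]), (170, [126, 117, 113]), (171, [159, 145, 132]), (172, [147, 132, 116]), (173, [154, 116, 53]), (174, [170, 118, 0]), (175, [181, 129, 0]), (176, [204, 173, 0]), (177, [149, 132, 0]), (178, [79, 99, 55])]
[(187, [36, 115, 211]), (188, [36, 115, 212]), (189, [35, 110, 202]), (190, [66, 77, 100]), (191, [163, 145, 31]), (192, [215, 190, 0]), (193, [220, 196, 0]), (194, [220, 197, 0])]
170 [np.float64(-33.8), np.float64(-32.0), np.float64(-30.2), np.float64(-28.4)]
171 [np.float64(-36.8), np.float64(-35.0), np.float64(-33.3), np.float64(-31.5)]
172 [np.float64(-39.8), np.float64(-38.1), np.float64(-36.3), np.float64(-34.6)]
173 [np.float64(-42.9), np.float64(-41.1), np.float64(-39.4), np.float64(-37.7)]
174 [np.float64(-45.9), np.float64(-44.2), np.float64(-42.5), np.float64(-40.8)]
```

```bash
python3 - <<'E'
from plant import bot
s=bot.sense();print(s["joint_pos"],s["time"])
E
```

```text
[-4.35519876e-01  2.10614672e-01  1.70525253e+00 -8.75993386e-04
  1.22568015e+00 -2.12787992e+00] 13.95
```

A lower plate lags by about 5 mm in y. I'll go back and push along y again with the flat side of the fingers, turned 90°.

>>> jog_arm(deltas=[{"tx":-0.008,"ty":0.045,"tz":0,"rx":0,"ry":0,"rz":8,"jaw":1},{"tx":-0.016,"ty":0.09,"tz":0,"rx":0,"ry":0,"rz":16,"jaw":1},{"tx":-0.024,"ty":0.135,"tz":0,"rx":0,"ry":0,"rz":24,"jaw":1},{"tx":-0.033,"ty":0.18,"tz":0,"rx":0,"ry":0,"rz":32,"jaw":1},{"tx":-0.041,"ty":0.225,"tz":0,"rx":0,"ry":0,"rz":40,"jaw":1},{"tx":-0.05,"ty":0.27,"tz":0,"rx":0,"ry":0,"rz":48,"jaw":1},{"tx":-0.058,"ty":0.315,"tz":0,"rx":0,"ry":0,"rz":56,"jaw":1},{"tx":-0.066,"ty":0.36,"tz":0,"rx":0,"ry":0,"rz":64,"jaw":1},{"tx":-0.0686,"ty":0.3733,"tz":0,"rx":0,"ry":0,"rz":72,"jaw":1},{"tx":-0.0686,"ty":0.3733,"tz":0,"rx":0,"ry":0,"rz":80,"jaw":1}])

```text
time: 14.95
position: [0.4972, 0.2374, 0.3357]
tool_rot: [[-0.327, 0.945, -0.0], [0.945, 0.327, 0.001], [0.001, -0.0, -1.0]]
ft_force: [0.6, 0.1, -0.3]
opening: -0.001
gripper_force: 0.0
```

>>> jog_arm(deltas=[{"tx":0,"ty":0,"tz":0.04,"rx":0,"ry":0,"rz":5,"jaw":1},{"tx":0,"ty":0,"tz":0.08,"rx":0,"ry":0,"rz":10,"jaw":1},{"tx":0,"ty":0,"tz":0.12,"rx":0,"ry":0,"rz":10,"jaw":1},{"tx":0,"ty":0,"tz":0.16,"rx":0,"ry":0,"rz":10,"jaw":1},{"tx":0,"ty":0,"tz":0.2,"rx":0,"ry":0,"rz":10,"jaw":1},{"tx":0,"ty":0,"tz":0.23,"rx":0,"ry":0,"rz":10,"jaw":1},{"tx":0,"ty":0,"tz":0.23,"rx":0,"ry":0,"rz":10,"jaw":1}])

```text
time: 15.65
position: [0.4959, 0.2337, 0.1031]
tool_rot: [[-0.161, 0.987, -0.006], [0.987, 0.161, -0.002], [-0.001, -0.006, -1.0]]
ft_force: [0.7, 0.1, -0.0]
opening: 0.001
gripper_force: 0.0
```

>>> jog_arm(deltas=[{"tx":-0.009,"ty":0,"tz":0,"rx":0,"ry":0,"rz":2.1,"jaw":1},{"tx":-0.009,"ty":0,"tz":0.04,"rx":0,"ry":0,"rz":2.1,"jaw":1},{"tx":-0.009,"ty":0,"tz":0.065,"rx":0,"ry":0,"rz":2.1,"jaw":1},{"tx":-0.009,"ty":0,"tz":0.078,"rx":0,"ry":0,"rz":2.1,"jaw":1},{"tx":-0.009,"ty":0,"tz":0.078,"rx":0,"ry":0,"rz":2.1,"jaw":1},{"tx":-0.009,"ty":0,"tz":0.078,"rx":0,"ry":0,"rz":2.1,"jaw":1}])

```text
time: 16.25
position: [0.5003, 0.2251, 0.0298]
tool_rot: [[-0.124, 0.992, 0.002], [0.992, 0.124, 0.001], [0.0, 0.002, -1.0]]
ft_force: [0.0, 1.0, -0.2]
opening: -0.001
gripper_force: 0.0
```

>>> jog_arm(deltas=[{"tx":0.002,"ty":0,"tz":0,"rx":0,"ry":0,"rz":0,"jaw":1},{"tx":0.004,"ty":0,"tz":0,"rx":0,"ry":0,"rz":0,"jaw":1},{"tx":0.006,"ty":0,"tz":0,"rx":0,"ry":0,"rz":0,"jaw":1},{"tx":0.008,"ty":0,"tz":0,"rx":0,"ry":0,"rz":0,"jaw":1}])

```text
time: 16.65
position: [0.4986, 0.2332, 0.0287]
tool_rot: [[-0.124, 0.992, 0.001], [0.992, 0.124, 0.0], [0.0, 0.001, -1.0]]
ft_force: [-0.1, 0.1, 0.1]
opening: -0.002
gripper_force: 0.0
```

>>> jog_arm(deltas=[{"tx":0.001,"ty":0,"tz":0,"rx":0,"ry":0,"rz":0,"jaw":1},{"tx":0.002,"ty":0,"tz":0,"rx":0,"ry":0,"rz":0,"jaw":1},{"tx":0.003,"ty":0,"tz":0,"rx":0,"ry":0,"rz":0,"jaw":1}])

```text
time: 16.95
position: [0.4982, 0.236, 0.0283]
tool_rot: [[-0.124, 0.992, -0.0], [0.992, 0.124, 0.0], [0.0, -0.0, -1.0]]
ft_force: [-1.1, -0.4, 0.4]
opening: -0.003
gripper_force: 0.0
```

>>> jog_arm(deltas=[{"tx":0.002,"ty":0,"tz":0,"rx":0,"ry":0,"rz":0,"jaw":1},{"tx":0.003,"ty":0,"tz":0,"rx":0,"ry":0,"rz":0,"jaw":1},{"tx":0.004,"ty":0,"tz":0,"rx":0,"ry":0,"rz":0,"jaw":1},{"tx":0.005,"ty":0,"tz":0,"rx":0,"ry":0,"rz":0,"jaw":1}])

```text
time: 17.35
position: [0.4976, 0.2409, 0.0283]
tool_rot: [[-0.124, 0.992, 0.0], [0.992, 0.124, 0.0], [0.0, 0.0, -1.0]]
ft_force: [-0.3, -0.7, -0.2]
opening: 0.003
gripper_force: 0.0
```

>>> jog_arm(deltas=[{"tx":0.001,"ty":0,"tz":0,"rx":0,"ry":0,"rz":0,"jaw":1},{"tx":0.002,"ty":0,"tz":0,"rx":0,"ry":0,"rz":0,"jaw":1}])

```text
time: 17.55
position: [0.4973, 0.2428, 0.0283]
tool_rot: [[-0.124, 0.992, -0.0], [0.992, 0.124, -0.0], [-0.0, -0.0, -1.0]]
ft_force: [0.3, -1.9, -0.4]
opening: -0.001
gripper_force: 1.0
```

>>> jog_arm(deltas=[{"tx":0.001,"ty":0,"tz":0,"rx":0,"ry":0,"rz":0,"jaw":1},{"tx":0.002,"ty":0,"tz":0,"rx":0,"ry":0,"rz":0,"jaw":1}])

```text
time: 17.75
position: [0.4971, 0.2448, 0.0283]
tool_rot: [[-0.124, 0.992, -0.0], [0.992, 0.124, -0.0], [-0.0, -0.0, -1.0]]
ft_force: [0.7, -1.9, 0.9]
opening: 0.004
gripper_force: 1.0
```

>>> jog_arm(deltas=[{"tx":0.001,"ty":0,"tz":0,"rx":0,"ry":0,"rz":0,"jaw":1},{"tx":0.002,"ty":0,"tz":0,"rx":0,"ry":0,"rz":0,"jaw":1}])

```text
time: 17.95
position: [0.4968, 0.2469, 0.0283]
tool_rot: [[-0.124, 0.992, 0.0], [0.992, 0.124, 0.0], [0.0, 0.0, -1.0]]
ft_force: [-0.3, -1.7, 0.3]
opening: 0.001
gripper_force: 1.0
```

It's pushing the lagging plate now, at about 1.8 N of sliding force.

>>> jog_arm(deltas=[{"tx":0.001,"ty":0,"tz":0,"rx":0,"ry":0,"rz":0,"jaw":1},{"tx":0.002,"ty":0,"tz":0,"rx":0,"ry":0,"rz":0,"jaw":1}])

```text
time: 18.15
position: [0.4966, 0.2489, 0.0283]
tool_rot: [[-0.124, 0.992, -0.0], [0.992, 0.124, 0.0], [0.0, -0.0, -1.0]]
ft_force: [0.0, -2.9, -0.1]
opening: 0.001
gripper_force: 1.0
```

>>> jog_arm(deltas=[{"tx":0.001,"ty":0,"tz":0,"rx":0,"ry":0,"rz":0,"jaw":1},{"tx":0.002,"ty":0,"tz":0,"rx":0,"ry":0,"rz":0,"jaw":1}])

```text
time: 18.35
position: [0.4965, 0.2494, 0.0283]
tool_rot: [[-0.125, 0.992, -0.001], [0.992, 0.125, -0.002], [-0.002, -0.001, -1.0]]
ft_force: [4.4, -24.6, 3.1]
opening: -0.0
gripper_force: 12.9
```

>>> jog_arm(deltas=[{"tx":-0.01,"ty":0,"tz":0,"rx":0,"ry":0,"rz":0,"jaw":1},{"tx":-0.02,"ty":0,"tz":-0.01,"rx":0,"ry":0,"rz":0,"jaw":1},{"tx":-0.02,"ty":0,"tz":-0.06,"rx":0,"ry":0,"rz":0,"jaw":1},{"tx":-0.02,"ty":0,"tz":-0.11,"rx":0,"ry":0,"rz":0,"jaw":0.5},{"tx":-0.02,"ty":0,"tz":-0.16,"rx":0,"ry":0,"rz":0,"jaw":0},{"tx":-0.02,"ty":0,"tz":-0.21,"rx":0,"ry":0,"rz":0,"jaw":0},{"tx":-0.02,"ty":0,"tz":-0.26,"rx":0,"ry":0,"rz":0,"jaw":0},{"tx":-0.02,"ty":0,"tz":-0.31,"rx":0,"ry":0,"rz":0,"jaw":0},{"tx":-0.06,"ty":0,"tz":-0.31,"rx":0,"ry":0,"rz":8,"jaw":0},{"tx":-0.11,"ty":-0.005,"tz":-0.31,"rx":0,"ry":0,"rz":16,"jaw":0}])

```text
time: 19.35
position: [0.5049, 0.1411, 0.3404]
tool_rot: [[0.156, 0.988, 0.004], [0.988, -0.156, 0.001], [0.002, 0.004, -1.0]]
ft_force: [0.6, -0.2, -0.9]
opening: 0.499
gripper_force: 0.0
```

```bash
python3 - <<'E'
from h import *
s=bot.sense();R=np.array(s["tool_rot"]);t=np.array([.460,-.379]);d=t-s["position"][:2]
print(s["position"],R.round(3).tolist(),R[:2,:2].T@d,np.degrees(np.arctan2(R[1,1],R[0,1])),s["joint_pos"])
E
```

```text
[0.50493635 0.14113679 0.34041719] [[0.156, 0.988, 0.004], [0.988, -0.156, 0.001], [0.002, 0.004, -1.0]] [-0.52076304  0.03697066] -8.998533496437014 [1.46240617e-01 2.45451654e-01 1.64560522e+00 6.24207324e-04
 1.24665532e+00 3.03093956e-01]
```

>>> jog_arm(deltas=[{"tx":-0.045,"ty":0.003,"tz":0,"rx":0,"ry":0,"rz":8,"jaw":0},{"tx":-0.09,"ty":0.006,"tz":0,"rx":0,"ry":0,"rz":16,"jaw":0},{"tx":-0.135,"ty":0.01,"tz":0,"rx":0,"ry":0,"rz":24,"jaw":0},{"tx":-0.18,"ty":0.013,"tz":0,"rx":0,"ry":0,"rz":32,"jaw":0},{"tx":-0.225,"ty":0.016,"tz":0,"rx":0,"ry":0,"rz":40,"jaw":0},{"tx":-0.27,"ty":0.019,"tz":0,"rx":0,"ry":0,"rz":48,"jaw":0},{"tx":-0.315,"ty":0.022,"tz":0,"rx":0,"ry":0,"rz":56,"jaw":0},{"tx":-0.36,"ty":0.026,"tz":0,"rx":0,"ry":0,"rz":64,"jaw":0},{"tx":-0.405,"ty":0.03,"tz":0,"rx":0,"ry":0,"rz":70.5,"jaw":0},{"tx":-0.45,"ty":0.033,"tz":0,"rx":0,"ry":0,"rz":70.5,"jaw":0}])

```text
time: 20.35
position: [0.4675, -0.3103, 0.3391]
tool_rot: [[0.984, 0.181, 0.001], [0.181, -0.984, -0.0], [0.001, 0.0, -1.0]]
ft_force: [1.6, 1.3, -0.3]
opening: 0.498
gripper_force: 0.0
```

```bash
python3 - <<'E'
from h import *
d=grab("top")
for r in (172,180): print(r,[(x,d["img"][r,x].tolist()) for x in range(166,177)])
m=mask(d,(100,150,110),(118,255,255),(140,150,190,205));c=big(m)
x,y,a,b=cv2.boundingRect(c)
g=255-cv2.cvtColor(d["bgr"],cv2.COLOR_BGR2HSV)[...,1].astype(float);w=np.clip(g[y+7:y+b-8,x+6:x+a-6]-np.median(g[y+7:y+b-8,x+6:x+a-6])-15,0,None)
Y,X=np.mgrid[y+7:y+b-8,x+6:x+a-6];u,v=(w*X).sum()/w.sum(),(w*Y).sum()/w.sum();print("hole",u,v,on(d,u,v,.056),cv2.boundingRect(c))
s=bot.sense();R=np.array(s["tool_rot"])
print(s["position"],R.round(3).tolist(),R[:2,:2].T@(np.array([.460,-.379])-s["position"][:2]),np.degrees(np.arctan2(R[1,1],R[0,1])))
cv2.imwrite("pics/t3.png",np.hstack([cv2.resize(d["bgr"][150:210,132:192],(400,400),interpolation=cv2.INTER_CUBIC),cv2.resize(d["bgr"][150:210,345:405],(400,400),interpolation=cv2.INTER_CUBIC)]))
E
```

```text
172 [(166, [32, 114, 211]), (167, [31, 110, 204]), (168, [30, 78, 143]), (169, [83, 73, 82]), (170, [158, 110, 3]), (171, [175, 120, 0]), (172, [176, 120, 0]), (173, [175, 120, 0]), (174, [181, 129, 0]), (175, [209, 174, 0]), (176, [173, 145, 0])]
180 [(166, [35, 115, 212]), (167, [34, 115, 212]), (168, [35, 112, 205]), (169, [38, 72, 127]), (170, [93, 79, 74]), (171, [162, 113, 6]), (172, [173, 118, 0]), (173, [176, 120, 0]), (174, [177, 121, 0]), (175, [183, 130, 0]), (176, [207, 176, 0])]
hole 158.80852359208524 176.80243531202436 [0.48800158 0.28894296 0.056     ] (149, 164, 21, 27)
[ 0.46695511 -0.31566413  0.33846279] [[0.983, 0.181, 0.0], [0.181, -0.983, -0.002], [-0.0, 0.002, -1.0]] [-0.01831544  0.06102734] -79.56125575523726
```

View pics/t3.png

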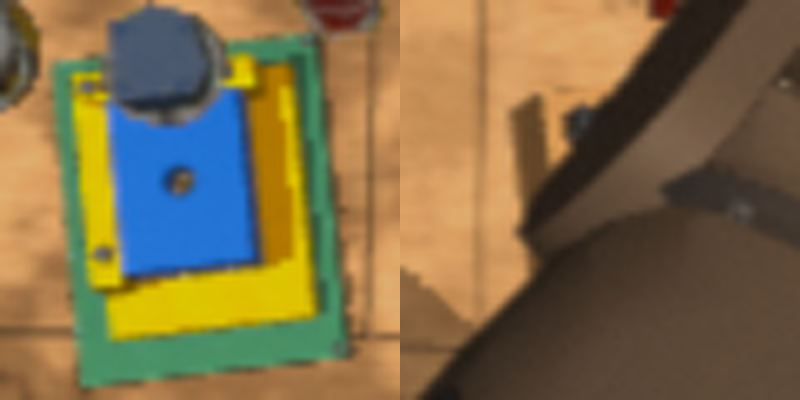

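The band is gone and the pack is flush, with the hole at (158.8,176.8). The arm hides the stand, so I'll grasp from the earlier measurement.

>>> jog_arm(deltas=[{"tx":-0.012,"ty":0.04,"tz":0,"rx":0,"ry":0,"rz":0,"jaw":0},{"tx":-0.018,"ty":0.061,"tz":0.03,"rx":0,"ry":0,"rz":0,"jaw":0},{"tx":-0.018,"ty":0.061,"tz":0.07,"rx":0,"ry":0,"rz":0,"jaw":0},{"tx":-0.018,"ty":0.061,"tz":0.11,"rx":0,"ry":0,"rz":0,"jaw":0},{"tx":-0.018,"ty":0.061,"tz":0.15,"rx":0,"ry":0,"rz":0,"jaw":0},{"tx":-0.018,"ty":0.061,"tz":0.18,"rx":0,"ry":0,"rz":0,"jaw":0},{"tx":-0.018,"ty":0.061,"tz":0.21,"rx":0,"ry":0,"rz":0,"jaw":0},{"tx":-0.018,"ty":0.061,"tz":0.22,"rx":0,"ry":0,"rz":0,"jaw":0},{"tx":-0.018,"ty":0.061,"tz":0.22,"rx":0,"ry":0,"rz":0,"jaw":0}])

```text
time: 21.3
position: [0.4616, -0.3716, 0.1179]
tool_rot: [[0.983, 0.185, -0.001], [0.185, -0.983, 0.001], [-0.001, -0.002, -1.0]]
ft_force: [0.4, 0.1, 0.6]
opening: 0.5
gripper_force: 0.0
```

>>> jog_arm(deltas=[{"tx":0,"ty":0,"tz":0.015,"rx":0,"ry":0,"rz":0,"jaw":0},{"tx":0,"ty":0,"tz":0.03,"rx":0,"ry":0,"rz":0,"jaw":0},{"tx":0,"ty":0,"tz":0.045,"rx":0,"ry":0,"rz":0,"jaw":0},{"tx":0,"ty":0,"tz":0.053,"rx":0,"ry":0,"rz":0,"jaw":0},{"tx":0,"ty":0,"tz":0.053,"rx":0,"ry":0,"rz":0,"jaw":0},{"tx":0,"ty":0,"tz":0.053,"rx":0,"ry":0,"rz":0,"jaw":0}])

```text
time: 21.9
position: [0.4623, -0.3721, 0.0664]
tool_rot: [[0.983, 0.185, 0.001], [0.185, -0.983, -0.001], [0.001, 0.001, -1.0]]
ft_force: [0.6, 0.1, -0.0]
opening: 0.498
gripper_force: 0.0
```

>>> jog_arm(deltas=[{"tx":-0.0035,"ty":0.0064,"tz":0.002,"rx":0,"ry":0,"rz":0,"jaw":0},{"tx":-0.0035,"ty":0.0064,"tz":0.002,"rx":0,"ry":0,"rz":0,"jaw":0},{"tx":-0.0035,"ty":0.0064,"tz":0.002,"rx":0,"ry":0,"rz":0,"jaw":0.2},{"tx":-0.0035,"ty":0.0064,"tz":0.002,"rx":0,"ry":0,"rz":0,"jaw":0.4},{"tx":-0.0035,"ty":0.0064,"tz":0.002,"rx":0,"ry":0,"rz":0,"jaw":0.6},{"tx":-0.0035,"ty":0.0064,"tz":0.002,"rx":0,"ry":0,"rz":0,"jaw":1},{"tx":-0.0035,"ty":0.0064,"tz":0.002,"rx":0,"ry":0,"rz":0,"jaw":1},{"tx":-0.0035,"ty":0.0064,"tz":0.002,"rx":0,"ry":0,"rz":0,"jaw":1}], force=40)

```text
time: 22.7
position: [0.4599, -0.3791, 0.0636]
tool_rot: [[0.983, 0.185, 0.001], [0.185, -0.983, -0.001], [0.001, 0.001, -1.0]]
ft_force: [-1.4, -5.4, 5.5]
opening: 0.295
gripper_force: 39.4
```

>>> jog_arm(deltas=[{"tx":0,"ty":0,"tz":-0.02,"rx":0,"ry":0,"rz":0,"jaw":1},{"tx":0,"ty":0,"tz":-0.06,"rx":0,"ry":0,"rz":0,"jaw":1},{"tx":0,"ty":0,"tz":-0.1,"rx":0,"ry":0,"rz":0,"jaw":1},{"tx":0,"ty":0,"tz":-0.14,"rx":0,"ry":0,"rz":0,"jaw":1},{"tx":0,"ty":0,"tz":-0.18,"rx":0,"ry":0,"rz":0,"jaw":1},{"tx":0,"ty":0,"tz":-0.22,"rx":0,"ry":0,"rz":0,"jaw":1},{"tx":0,"ty":0,"tz":-0.26,"rx":0,"ry":0,"rz":0,"jaw":1},{"tx":0,"ty":0,"tz":-0.3,"rx":0,"ry":0,"rz":0,"jaw":1},{"tx":0,"ty":0,"tz":-0.3,"rx":0,"ry":0,"rz":0,"jaw":1}])

```text
time: 23.6
position: [0.4604, -0.3787, 0.3681]
tool_rot: [[0.983, 0.185, 0.005], [0.185, -0.983, -0.004], [0.004, 0.005, -1.0]]
ft_force: [0.2, 0.2, -0.3]
opening: 0.292
gripper_force: 40.6
```

```bash
python3 - <<'E'
from h import *
s=bot.sense();R=np.array(s["tool_rot"])
print(s["time"],s["position"],s["ft_force"],s["opening"],R[:2,:2].T@(np.array([.4885,.2895])-s["position"][:2]))
d=grab("scene");cv2.imwrite("pics/s1.png",d["bgr"])
E
```

```text
23.6 [ 0.46044845 -0.37872488  0.36811275] [ 0.18931786  0.21404578 -0.28927522] 0.2916490236705891 [ 0.15132254 -0.65146399]
```

View pics/s1.png

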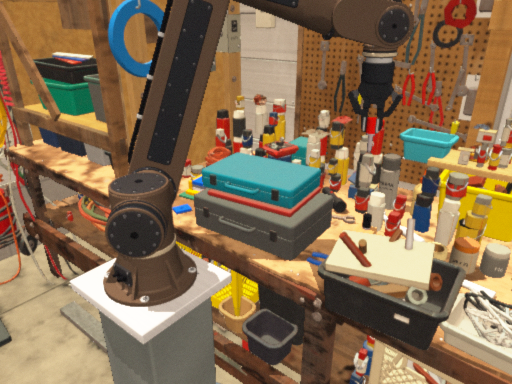

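The red pin is held upright in the gripper, at about (374,125). I'll cross to the jig now.

>>> jog_arm(deltas=[{"tx":0.01,"ty":-0.045,"tz":0,"rx":0,"ry":0,"rz":0,"jaw":1},{"tx":0.02,"ty":-0.09,"tz":0,"rx":0,"ry":0,"rz":0,"jaw":1},{"tx":0.031,"ty":-0.135,"tz":0,"rx":0,"ry":0,"rz":0,"jaw":1},{"tx":0.042,"ty":-0.18,"tz":0,"rx":0,"ry":0,"rz":0,"jaw":1},{"tx":0.052,"ty":-0.225,"tz":0,"rx":0,"ry":0,"rz":0,"jaw":1},{"tx":0.063,"ty":-0.27,"tz":0,"rx":0,"ry":0,"rz":0,"jaw":1},{"tx":0.073,"ty":-0.315,"tz":0,"rx":0,"ry":0,"rz":0,"jaw":1},{"tx":0.084,"ty":-0.36,"tz":0,"rx":0,"ry":0,"rz":0,"jaw":1},{"tx":0.094,"ty":-0.405,"tz":0,"rx":0,"ry":0,"rz":0,"jaw":1},{"tx":0.105,"ty":-0.45,"tz":0,"rx":0,"ry":0,"rz":0,"jaw":1}])

```text
time: 24.65
position: [0.4786, 0.0851, 0.3615]
tool_rot: [[0.983, 0.185, -0.004], [0.185, -0.983, 0.0], [-0.003, -0.001, -1.0]]
ft_force: [0.3, -0.3, -0.9]
opening: 0.289
gripper_force: 40.6
```

>>> jog_arm(deltas=[{"tx":0.01,"ty":-0.045,"tz":0,"rx":0,"ry":0,"rz":0,"jaw":1},{"tx":0.02,"ty":-0.09,"tz":0,"rx":0,"ry":0,"rz":0,"jaw":1},{"tx":0.03,"ty":-0.135,"tz":0,"rx":0,"ry":0,"rz":2,"jaw":1},{"tx":0.04,"ty":-0.17,"tz":0,"rx":0,"ry":0,"rz":3.3,"jaw":1},{"tx":0.046,"ty":-0.19,"tz":0,"rx":0,"ry":0,"rz":3.3,"jaw":1},{"tx":0.046,"ty":-0.19,"tz":0.04,"rx":0,"ry":0,"rz":3.3,"jaw":1},{"tx":0.046,"ty":-0.19,"tz":0.08,"rx":0,"ry":0,"rz":3.3,"jaw":1},{"tx":0.046,"ty":-0.19,"tz":0.12,"rx":0,"ry":0,"rz":3.3,"jaw":1},{"tx":0.046,"ty":-0.19,"tz":0.15,"rx":0,"ry":0,"rz":3.3,"jaw":1},{"tx":0.046,"ty":-0.19,"tz":0.15,"rx":0,"ry":0,"rz":3.3,"jaw":1}])

```text
time: 25.65
position: [0.4873, 0.2774, 0.2082]
tool_rot: [[0.992, 0.128, -0.009], [0.128, -0.992, -0.004], [-0.01, 0.002, -1.0]]
ft_force: [-1.1, 0.1, -0.6]
opening: 0.296
gripper_force: 40.5
```

```bash
python3 - <<'E'
from h import *
s=bot.sense();R=np.array(s["tool_rot"])
print(s["time"],s["position"],R.round(3).tolist(),s["ft_force"],R[:2,:2].T@(np.array([.4885,.2895])-s["position"][:2]))
E
```

```text
25.65 [0.48730603 0.27735061 0.20819668] [[0.992, 0.128, -0.009], [0.128, -0.992, -0.004], [-0.01, 0.002, -1.0]] [-1.05492209  0.07815074 -0.60623264] [ 0.00273783 -0.01189683]
```

>>> jog_arm(deltas=[{"tx":0.003,"ty":-0.012,"tz":0,"rx":0,"ry":0,"rz":0,"jaw":1},{"tx":0.003,"ty":-0.012,"tz":0.03,"rx":0,"ry":0,"rz":0,"jaw":1},{"tx":0.003,"ty":-0.012,"tz":0.055,"rx":0,"ry":0,"rz":0,"jaw":1},{"tx":0.003,"ty":-0.012,"tz":0.075,"rx":0,"ry":0,"rz":0,"jaw":1},{"tx":0.003,"ty":-0.012,"tz":0.085,"rx":0,"ry":0,"rz":0,"jaw":1},{"tx":0.003,"ty":-0.012,"tz":0.085,"rx":0,"ry":0,"rz":0,"jaw":1},{"tx":0.003,"ty":-0.012,"tz":0.085,"rx":0,"ry":0,"rz":0,"jaw":1}])

```text
time: 26.35
position: [0.4919, 0.2911, 0.1296]
tool_rot: [[0.992, 0.128, 0.002], [0.128, -0.992, 0.001], [0.002, -0.001, -1.0]]
ft_force: [0.7, 0.4, -0.8]
opening: 0.289
gripper_force: 40.6
```

```bash
python3 - <<'E'
from h import *
s=bot.sense();R=np.array(s["tool_rot"])
print(s["time"],s["position"],R.round(3).tolist(),s["ft_force"],R[:2,:2].T@(np.array([.4885,.2895])-s["position"][:2]))
E
```

```text
26.35 [0.49191603 0.29105948 0.12957016] [[0.992, 0.128, 0.002], [0.128, -0.992, 0.001], [0.002, -0.001, -1.0]] [ 0.71003402  0.4285696  -0.7716854 ] [-0.0035875   0.00110954]
```

Next: fix the small offset, bring the tip to just above the plate, then go down in 2 mm rows.

>>> jog_arm(deltas=[{"tx":-0.0035,"ty":0.001,"tz":0.005,"rx":0,"ry":0,"rz":0,"jaw":1},{"tx":-0.0035,"ty":0.001,"tz":0.01,"rx":0,"ry":0,"rz":0,"jaw":1},{"tx":-0.0035,"ty":0.001,"tz":0.014,"rx":0,"ry":0,"rz":0,"jaw":1},{"tx":-0.0035,"ty":0.001,"tz":0.014,"rx":0,"ry":0,"rz":0,"jaw":1}])

```text
time: 26.75
position: [0.4878, 0.2889, 0.1138]
tool_rot: [[0.992, 0.128, -0.001], [0.128, -0.992, -0.0], [-0.001, 0.0, -1.0]]
ft_force: [0.6, -0.2, -0.5]
opening: 0.293
gripper_force: 40.6
```

>>> jog_arm(deltas=[{"tx":0,"ty":0,"tz":0.002,"rx":0,"ry":0,"rz":0,"jaw":1},{"tx":0,"ty":0,"tz":0.004,"rx":0,"ry":0,"rz":0,"jaw":1},{"tx":0,"ty":0,"tz":0.005,"rx":0,"ry":0,"rz":0,"jaw":1},{"tx":0,"ty":0,"tz":0.006,"rx":0,"ry":0,"rz":0,"jaw":1}])

```text
time: 27.15
position: [0.488, 0.289, 0.1082]
tool_rot: [[0.992, 0.128, -0.0], [0.128, -0.992, 0.0], [0.0, -0.0, -1.0]]
ft_force: [-0.2, -0.3, -0.8]
opening: 0.292
gripper_force: 40.6
```

>>> jog_arm(deltas=[{"tx":0,"ty":0,"tz":0.001,"rx":0,"ry":0,"rz":0,"jaw":1},{"tx":0,"ty":0,"tz":0.002,"rx":0,"ry":0,"rz":0,"jaw":1}])

```text
time: 27.35
position: [0.488, 0.2891, 0.1063]
tool_rot: [[0.992, 0.128, 0.0], [0.128, -0.992, 0.0], [0.0, -0.0, -1.0]]
ft_force: [-0.3, -0.3, -0.6]
opening: 0.291
gripper_force: 40.6
```

The tip is about 5 mm into the hole with no force. Continuing.

>>> jog_arm(deltas=[{"tx":0,"ty":0,"tz":0.001,"rx":0,"ry":0,"rz":0,"jaw":1},{"tx":0,"ty":0,"tz":0.002,"rx":0,"ry":0,"rz":0,"jaw":1},{"tx":0,"ty":0,"tz":0.003,"rx":0,"ry":0,"rz":0,"jaw":1}])

```text
time: 27.65
position: [0.488, 0.2891, 0.1033]
tool_rot: [[0.992, 0.128, 0.0], [0.128, -0.992, 0.0], [0.0, -0.0, -1.0]]
ft_force: [-0.2, 0.0, -0.3]
opening: 0.293
gripper_force: 40.6
```

>>> jog_arm(deltas=[{"tx":0,"ty":0,"tz":0.001,"rx":0,"ry":0,"rz":0,"jaw":1},{"tx":0,"ty":0,"tz":0.002,"rx":0,"ry":0,"rz":0,"jaw":1},{"tx":0,"ty":0,"tz":0.003,"rx":0,"ry":0,"rz":0,"jaw":1}])

```text
time: 27.95
position: [0.488, 0.2891, 0.1003]
tool_rot: [[0.992, 0.128, 0.0], [0.128, -0.992, 0.0], [0.0, -0.0, -1.0]]
ft_force: [0.5, 0.0, -0.9]
opening: 0.293
gripper_force: 40.6
```

>>> jog_arm(deltas=[{"tx":0,"ty":0,"tz":0.001,"rx":0,"ry":0,"rz":0,"jaw":1},{"tx":0,"ty":0,"tz":0.002,"rx":0,"ry":0,"rz":0,"jaw":1},{"tx":0,"ty":0,"tz":0.003,"rx":0,"ry":0,"rz":0,"jaw":1}])

```text
time: 28.25
position: [0.488, 0.2891, 0.0972]
tool_rot: [[0.992, 0.128, 0.0], [0.128, -0.992, 0.0], [0.0, -0.0, -1.0]]
ft_force: [0.1, 0.1, -0.0]
opening: 0.292
gripper_force: 40.6
```

>>> jog_arm(deltas=[{"tx":0,"ty":0,"tz":0.001,"rx":0,"ry":0,"rz":0,"jaw":1},{"tx":0,"ty":0,"tz":0.002,"rx":0,"ry":0,"rz":0,"jaw":1},{"tx":0,"ty":0,"tz":0.003,"rx":0,"ry":0,"rz":0,"jaw":1}])

```text
time: 28.55
position: [0.488, 0.2891, 0.0942]
tool_rot: [[0.992, 0.128, 0.0], [0.128, -0.992, 0.0], [0.0, -0.0, -1.0]]
ft_force: [-0.2, 1.1, -1.0]
opening: 0.293
gripper_force: 40.6
```

>>> jog_arm(deltas=[{"tx":0,"ty":0,"tz":0.001,"rx":0,"ry":0,"rz":0,"jaw":1},{"tx":0,"ty":0,"tz":0.002,"rx":0,"ry":0,"rz":0,"jaw":1},{"tx":0,"ty":0,"tz":0.003,"rx":0,"ry":0,"rz":0,"jaw":1}])

```text
time: 28.85
position: [0.488, 0.2891, 0.0912]
tool_rot: [[0.992, 0.128, -0.0], [0.128, -0.992, 0.0], [0.0, -0.0, -1.0]]
ft_force: [0.1, -0.1, -0.9]
opening: 0.291
gripper_force: 40.6
```

>>> jog_arm(deltas=[{"tx":0,"ty":0,"tz":0.001,"rx":0,"ry":0,"rz":0,"jaw":1},{"tx":0,"ty":0,"tz":0.002,"rx":0,"ry":0,"rz":0,"jaw":1},{"tx":0,"ty":0,"tz":0.003,"rx":0,"ry":0,"rz":0,"jaw":1}])

```text
time: 29.15
position: [0.488, 0.2891, 0.0882]
tool_rot: [[0.992, 0.128, 0.0], [0.128, -0.992, 0.0], [0.0, -0.0, -1.0]]
ft_force: [-0.8, 1.3, 0.3]
opening: 0.29
gripper_force: 40.6
```

Tip is at about z .033, still free.

>>> jog_arm(deltas=[{"tx":0,"ty":0,"tz":0.001,"rx":0,"ry":0,"rz":0,"jaw":1},{"tx":0,"ty":0,"tz":0.002,"rx":0,"ry":0,"rz":0,"jaw":1},{"tx":0,"ty":0,"tz":0.003,"rx":0,"ry":0,"rz":0,"jaw":1}])

```text
time: 29.45
position: [0.488, 0.2891, 0.0852]
tool_rot: [[0.992, 0.128, 0.0], [0.128, -0.992, 0.0], [0.0, -0.0, -1.0]]
ft_force: [-0.1, 0.4, -0.5]
opening: 0.292
gripper_force: 40.6
```

>>> jog_arm(deltas=[{"tx":0,"ty":0,"tz":0.001,"rx":0,"ry":0,"rz":0,"jaw":1},{"tx":0,"ty":0,"tz":0.002,"rx":0,"ry":0,"rz":0,"jaw":1},{"tx":0,"ty":0,"tz":0.003,"rx":0,"ry":0,"rz":0,"jaw":1}])

```text
time: 29.75
position: [0.488, 0.2891, 0.0822]
tool_rot: [[0.992, 0.128, 0.0], [0.128, -0.992, 0.0], [0.0, -0.0, -1.0]]
ft_force: [-0.4, 0.3, -0.3]
opening: 0.293
gripper_force: 40.6
```

>>> jog_arm(deltas=[{"tx":0,"ty":0,"tz":0.001,"rx":0,"ry":0,"rz":0,"jaw":1},{"tx":0,"ty":0,"tz":0.002,"rx":0,"ry":0,"rz":0,"jaw":1},{"tx":0,"ty":0,"tz":0.003,"rx":0,"ry":0,"rz":0,"jaw":1}])

```text
time: 30.05
position: [0.488, 0.289, 0.0792]
tool_rot: [[0.992, 0.128, 0.0], [0.128, -0.992, 0.0], [0.0, -0.0, -1.0]]
ft_force: [-0.9, 0.5, -0.7]
opening: 0.291
gripper_force: 40.6
```

>>> jog_arm(deltas=[{"tx":0,"ty":0,"tz":0.001,"rx":0,"ry":0,"rz":0,"jaw":1},{"tx":0,"ty":0,"tz":0.002,"rx":0,"ry":0,"rz":0,"jaw":1}])

```text
time: 30.25
position: [0.488, 0.2891, 0.0772]
tool_rot: [[0.992, 0.128, 0.0], [0.128, -0.992, 0.0], [0.0, -0.0, -1.0]]
ft_force: [-0.2, -0.5, -0.3]
opening: 0.292
gripper_force: 40.6
```

>>> jog_arm(deltas=[{"tx":0,"ty":0,"tz":0.001,"rx":0,"ry":0,"rz":0,"jaw":1},{"tx":0,"ty":0,"tz":0.002,"rx":0,"ry":0,"rz":0,"jaw":1},{"tx":0,"ty":0,"tz":0.003,"rx":0,"ry":0,"rz":0,"jaw":1}])

```text
time: 30.55
position: [0.488, 0.2891, 0.0742]
tool_rot: [[0.992, 0.128, -0.0], [0.128, -0.992, 0.0], [-0.0, -0.0, -1.0]]
ft_force: [0.2, 0.6, -0.4]
opening: 0.294
gripper_force: 40.6
```

>>> jog_arm(deltas=[{"tx":0,"ty":0,"tz":0.001,"rx":0,"ry":0,"rz":0,"jaw":1},{"tx":0,"ty":0,"tz":0.002,"rx":0,"ry":0,"rz":0,"jaw":1},{"tx":0,"ty":0,"tz":0.003,"rx":0,"ry":0,"rz":0,"jaw":1}])

```text
time: 30.85
position: [0.488, 0.2891, 0.0712]
tool_rot: [[0.992, 0.128, 0.0], [0.128, -0.992, 0.0], [0.0, -0.0, -1.0]]
ft_force: [0.3, 0.3, -1.8]
opening: 0.292
gripper_force: 40.6
```

>>> jog_arm(deltas=[{"tx":0,"ty":0,"tz":0.001,"rx":0,"ry":0,"rz":0,"jaw":1},{"tx":0,"ty":0,"tz":0.002,"rx":0,"ry":0,"rz":0,"jaw":1},{"tx":0,"ty":0,"tz":0.003,"rx":0,"ry":0,"rz":0,"jaw":1}])

```text
time: 31.15
position: [0.488, 0.2891, 0.0682]
tool_rot: [[0.992, 0.128, 0.0], [0.128, -0.992, 0.0], [0.0, -0.0, -1.0]]
ft_force: [-0.2, -0.5, -0.1]
opening: 0.294
gripper_force: 40.6
```

>>> jog_arm(deltas=[{"tx":0,"ty":0,"tz":0.001,"rx":0,"ry":0,"rz":0,"jaw":1},{"tx":0,"ty":0,"tz":0.002,"rx":0,"ry":0,"rz":0,"jaw":1}])

```text
time: 31.35
position: [0.488, 0.2891, 0.0662]
tool_rot: [[0.992, 0.128, 0.0], [0.128, -0.992, 0.0], [0.0, -0.0, -1.0]]
ft_force: [-0.3, -0.2, -1.7]
opening: 0.293
gripper_force: 40.6
```

>>> jog_arm(deltas=[{"tx":0,"ty":0,"tz":0.001,"rx":0,"ry":0,"rz":0,"jaw":1}])

```text
time: 31.45
position: [0.488, 0.2891, 0.0652]
tool_rot: [[0.992, 0.128, 0.0], [0.128, -0.992, 0.0], [0.0, -0.0, -1.0]]
ft_force: [-0.9, 0.6, -0.3]
opening: 0.29
gripper_force: 40.6
```

>>> jog_arm(deltas=[{"tx":0,"ty":0,"tz":0.001,"rx":0,"ry":0,"rz":0,"jaw":1}])

```text
time: 31.55
position: [0.4881, 0.2891, 0.0645]
tool_rot: [[0.992, 0.128, 0.0], [0.128, -0.992, 0.0], [0.0, -0.0, -1.0]]
ft_force: [-5.0, -1.0, 14.4]
opening: 0.296
gripper_force: 42.1
```

The collar is seated (14 N). I'll open and rise straight up.

>>> jog_arm(deltas=[{"tx":0,"ty":0,"tz":-0.001,"rx":0,"ry":0,"rz":0,"jaw":1},{"tx":0,"ty":0,"tz":-0.001,"rx":0,"ry":0,"rz":0,"jaw":0.2},{"tx":0,"ty":0,"tz":-0.001,"rx":0,"ry":0,"rz":0,"jaw":0},{"tx":0,"ty":0,"tz":-0.001,"rx":0,"ry":0,"rz":0,"jaw":0},{"tx":0,"ty":0,"tz":-0.001,"rx":0,"ry":0,"rz":0,"jaw":0},{"tx":0,"ty":0,"tz":-0.02,"rx":0,"ry":0,"rz":0,"jaw":0},{"tx":0,"ty":0,"tz":-0.05,"rx":0,"ry":0,"rz":0,"jaw":0},{"tx":0,"ty":0,"tz":-0.1,"rx":0,"ry":0,"rz":0,"jaw":0},{"tx":0,"ty":0,"tz":-0.15,"rx":0,"ry":0,"rz":0,"jaw":0},{"tx":0,"ty":0,"tz":-0.2,"rx":0,"ry":0,"rz":0,"jaw":0}])

```text
time: 32.55
position: [0.4876, 0.2889, 0.2663]
tool_rot: [[0.992, 0.128, -0.0], [0.128, -0.992, 0.0], [-0.0, -0.0, -1.0]]
ft_force: [0.6, -0.0, -0.3]
opening: 0.501
gripper_force: 0.0
```

>>> jog_arm(deltas=[{"tx":0,"ty":0,"tz":-0.05,"rx":0,"ry":0,"rz":0,"jaw":0},{"tx":0,"ty":0.05,"tz":-0.08,"rx":0,"ry":0,"rz":0,"jaw":0},{"tx":0,"ty":0.1,"tz":-0.08,"rx":0,"ry":0,"rz":0,"jaw":0},{"tx":0,"ty":0.15,"tz":-0.08,"rx":0,"ry":0,"rz":0,"jaw":0},{"tx":0,"ty":0.2,"tz":-0.08,"rx":0,"ry":0,"rz":0,"jaw":0},{"tx":0,"ty":0.25,"tz":-0.08,"rx":0,"ry":0,"rz":0,"jaw":0},{"tx":0,"ty":0.3,"tz":-0.08,"rx":0,"ry":0,"rz":0,"jaw":0},{"tx":0,"ty":0.35,"tz":-0.08,"rx":0,"ry":0,"rz":0,"jaw":0},{"tx":0,"ty":0.35,"tz":-0.08,"rx":0,"ry":0,"rz":0,"jaw":0}])

```text
time: 33.45
position: [0.5329, -0.0625, 0.344]
tool_rot: [[0.992, 0.124, -0.0], [0.124, -0.992, -0.001], [-0.0, 0.001, -1.0]]
ft_force: [0.4, 0.4, -0.0]
opening: 0.499
gripper_force: 0.0
```

```bash
python3 - <<'E'
from h import *
d=grab("top");s=bot.sense();print(s["time"],s["position"],s["ft_force"])
h=mask(d,(0,180,110),(8,255,255),(145,160,180,195));c=big(h);(u,v),r=cv2.minEnclosingCircle(c);print(u,v,r,on(d,u,v,.101))
cv2.imwrite("pics/t4.png",cv2.resize(d["bgr"][140:220,125:215],None,fx=7,fy=7,interpolation=cv2.INTER_CUBIC))
E
```

```text
33.5 [ 0.53284236 -0.06127699  0.34393954] [-0.33667598 -0.0077708  -0.42174452]
156.5 175.5 3.8079864978790283 [0.4858673 0.28707   0.101    ]
```

View pics/t4.png

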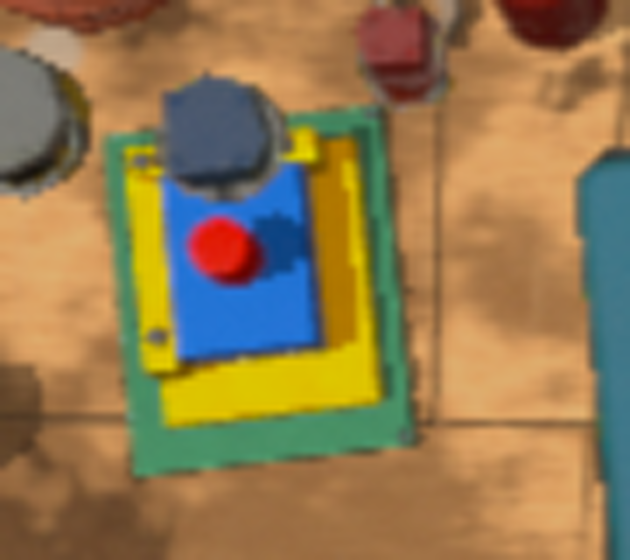

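The picture shows the red knob standing upright at about (156.5,175.5), in the middle of the squared pack, and the arm is clear. Handing in.

```bash
python3 -c "
from plant import bot
print(bot.sign_off())"
```

```text
the job is handed in; nothing more can be done
None
```

The pack is squared into the fence corner and the red pin is through it with its collar seated on the top plate. The pin is released, the arm is clear, and the job was handed in at about 33.5 s; sign-off returned no verdict.

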